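# Feel out a dropped nut from under the riser shelf

## Robot

A 6-joint arm with a two-finger parallel gripper is mounted at the origin on a cart in front of the work surface, level with it; the furniture and walls round the work are solid. World frame = base frame: x ahead of the robot, y to its left, z up, the work surface at z = 0. Lengths are in m, angles in degrees, forces in N, time in s.
With the tool pointing down it reaches from about 0.375 to 0.75 m from the base axis. Payload 9 kg.
Tool frame: the origin (TCP) lies where the fingers leave the gripper's body, on its centre line; the fingertips stand 73 mm ahead of it and the grasp point (between the pads) lies 54 mm ahead of it (robot.tip_reach is the distance from the TCP to the fingertips, in m); z points along the fingers, y is the direction in which the jaws open and shut (so a half turn about z gives the same grasp; the last joint's range is limited). The gripper opens to 85 mm and grips with 20 to 120 N. Pads are 22 mm wide; open, the fingers measure 114 mm over their backs; the gripper's body (76 mm by 85 mm) begins 54 mm behind the grasp point. The pads swing forward as they close: fully open they stand 13 mm farther back than shut.
Start: joints at [57.829, 5.964, 5.575, 89.605, 0, 77.527], TCP at [0.202, 0.565, 0.304] pointing down, gripper open.
Joint ranges: [-171.21, 171.21], [-48.23, 106.86], [-62.78, 66.21], [-105.2, 120.99], [-86.42, 89.51], [-180, 180]. Speed limits (degrees/s): [127.2, 127.2, 147.25, 180, 180, 180].

## Interface

Orientations are given as [roll, pitch, yaw] about the fixed x, y, z axes, in that order (R = Rz(yaw) Ry(pitch) Rx(roll)).
In Python, from plant import robot gives the robot as it stands. Calls block until the motion is done:
- robot.move_pose(position, orientation): joint-space move of the TCP to a pose.
- robot.line_to(position, vel=0.15, rotation=None, guard=None): straight line of the TCP; rotation=None keeps the orientation; vel is the mean speed in m/s. With guard (N) it stops when the force on the tool has changed by that much, and returns True; else False.
- robot.goto_joints(angles): joint-space move.
- robot.set_gripper(opening): finger opening in m; the grip force is fixed at half the most; returns when the fingers have stopped.
- robot.pause(seconds).
- robot.ik(position, orientation): joint angles nearest the present ones, or None.
- robot.observe(): the state.
- robot.grab_frame(name): name is "scene" or "top"; returns the picture (480x640x3 uint8, blue, green, red); there is no depth.
- robot.get_calibration(name): a dict with "vertical_fov" (degrees; the focal length in pixels is half the picture's height over the tangent of half this angle, whatever the lens; pixels are square), "cx", "cy" (the principal point, pixels), "rvec" (rotation vector, rad) and "tvec" (3), from world to camera coordinates, as OpenCV has them. Camera axes: x right, y down, z forward; pixel columns grow to the right and rows downward; lengths in m; the calibration is good to about 2 mm. A picture is of the moment at which its call begins. get_calibration takes no time and is no camera call.
A pose or a line that the arm cannot do raises robot.IKError and nothing moves.
- robot.job_done(): hands the job in, once; it reports no verdict.
The state is a dict: "time": time; "q": joint angles; "qvel": joint speeds; "joint_torque": joint torques, N m; "tool_pos": TCP position; "tcp_rot": TCP orientation; "ft_force": force on the tool from outside, world axes, zero at the start; "torque": the same for the moment, N m; "gripper_width": finger opening in m.
Only numpy, scipy, OpenCV 4.12 (cv2) and the standard library are available. Lean on these libraries where they do the work, as an engineer would, in place of code of your own. Each camera call takes 0.05 s, during which the arm holds its last target.

## Task

A flange nut has rolled under the low riser shelf. Take the L-shaped flat probe by its handle, reach in beside the nut until you gently feel the sprung back stop, and sweep the hook along the stop until it is behind the nut and still touching the stop; then drag the nut right out in front of the shelf onto the open bench. Finally lay the probe flat on the bench, clear of the nut and the shelf, without touching the nut by hand, pushing hard on the shelf (10 N at most) or disturbing the other parts.

Things in the scene. Friction and masses are not known exactly. Their poses are not given: they have to be found in the camera images.
- shelf: Low grey sheet-metal riser shelf, fixed to the bench. Origin: middle of its front edge at bench level; x points in under it (about world +y), y along the front edge (about towards the robot), z up. 250 mm wide, 150 mm deep, open at the front, 5 mm side walls, underside of the top 40 mm above the bench. It carries the back stop. The probe must never press on shelf or stop with over 10 N.
- under (a point): Fixed point under the shelf: shelf frame x 85, y 0, z 18 mm. Behind it a back stop spans the inner width: an upright rubber-faced rail, 6 to 30 mm above the bench, parallel to the shelf's y. Its face is somewhere between shelf x = 98 and 118 mm; that depth is not measured: feel for it. It yields on springs along x, 0.5 mm per N, up to 7 mm. A touch counts from 1 N.
- top (a point): Fixed point on the shelf's upper face: shelf frame x 75, y 0, z 45 mm. The face has a raised edge (to 54 mm above the bench) at both sides and the rear. A roll of tape (+y half) and a stone (-y half) are fixed on its rear part, from 45 mm behind the front edge, up to 70 mm above the bench.
- probe: Loose flat steel L-probe with upright wooden handle, 0.18 kg, lying flat. Origin: underside, below the middle of the handle; x along the bar to the hook end, y to the prong's side, z up. Handle 60 (x) x 18 (y) mm, z 6 to 52 mm, centred: grasp across y from above. Bar 14 mm wide (y -7 to 7), z 0 to 6 mm, x -30 to 175 mm. Prong at its end: x 169 to 175, y -7 to 41, z 0 to 10 mm.
- hook (a point): Point on the probe in the middle of the free prong: probe frame x 172, y 24, z 5 mm.
- nut: Loose steel M12 flange nut, lying flange down on the bench under the shelf, flange 26 mm in diameter, 14 mm high, 25 to 50 g. Origin: centre of its underside. It lies 66 to 78 mm behind the shelf's front edge, and -30 to 75 mm along the shelf's y, at least 7 mm in front of the back stop, with room for the hook on its -y (shelf) side.
- casting: Bystander: loose small light-metal cover casting with a square flange, 64x73x33 mm, origin at the centre of its underside, standing to the right, near the probe; leave it alone.
- vblock: Bystander: loose steel V-block 45x50x40 mm, origin at the centre of its underside, standing behind the shelf; leave it alone.
- pane_edge (a point): Fixed point (world 0.33, -0.32, 0.30 m) on the near edge of a clear guard pane that stands upright between robot and bench at the right: x 0.33 m, y -0.32 to -0.49 m, z 0.05 to 1.3 m; solid. The arm may start to the right of it and must draw back (within 0.40 m of the base axis) to swing past. Left of it the way is open over a sill 47 mm high at x 0.305 to 0.355 m.

How it is judged:
By the outcome, as a careful person would: the job done as asked, in the order asked, and still so for the second after the job is handed in, with the robot touching nothing.
It also fails if it takes over 59 s, if anything falls off the work surface, if the arm or the gripper's body presses on something with over 40 N, if the wrist force passes 120 N, or if a joint passes its speed limit or range.

## Working session

There is one attempt and no reset: what is moved stays moved. The work goes in short steps, each a Python script; the robot and the scene stay as the last script left them, time stands still between calls to the robot, and variables do not carry over. Pictures are saved under pics/ and viewed, and the job is handed in when it is done.

```bash
ls; mkdir -p pics; python3 - <<'E'
from plant import robot
import cv2
for n in("scene","top"):
    cv2.imwrite(f"pics/a_{n}.png",robot.grab_frame(n)); print(n,robot.get_calibration(n))
s=robot.observe();print({k:s[k] for k in("time","q","tool_pos","tcp_rot","ft_force","gripper_width")})
E
```

```text
pics
scene {'vertical_fov': 44.33442627747199, 'cx': 325.84509796341734, 'cy': 231.1840429759017, 'rvec': array([ 0.3984663 ,  2.67033209, -1.33436839]), 'tvec': array([0.4607993 , 0.04196993, 1.9223673 ])}
top {'vertical_fov': 51.481213733735245, 'cx': 318.8473757366705, 'cy': 238.2702059543141, 'rvec': array([ 2.16854535, -2.14970745,  0.12290661]), 'tvec': array([0.00971455, 0.50459515, 1.48309671])}
{'time': 0.1, 'q': array([ 5.78287817e+01,  5.99559513e+00,  5.53198298e+00,  8.96051178e+01,
       -1.31412992e-03,  7.75267243e+01]), 'tool_pos': array([0.20211566, 0.56470474, 0.30320046]), 'tcp_rot': array([-1.79932608e+02, -1.35614636e-02,  1.60302050e+02]), 'ft_force': array([-0.90363788,  0.69742968,  0.24392087]), 'gripper_width': 0.08558610157521508}
```

View pics/a_scene.png

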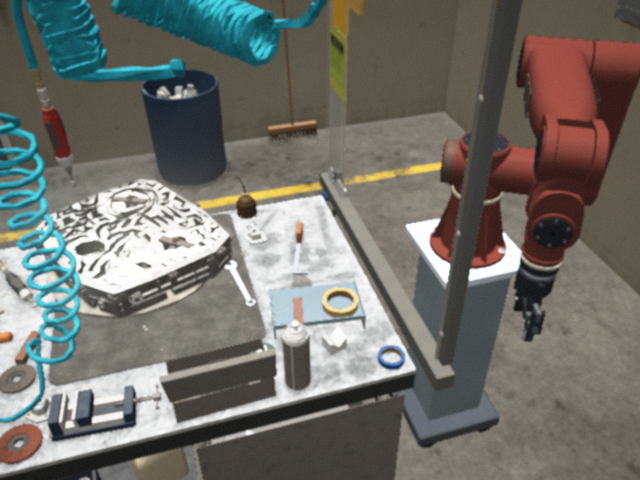

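View pics/a_top.png

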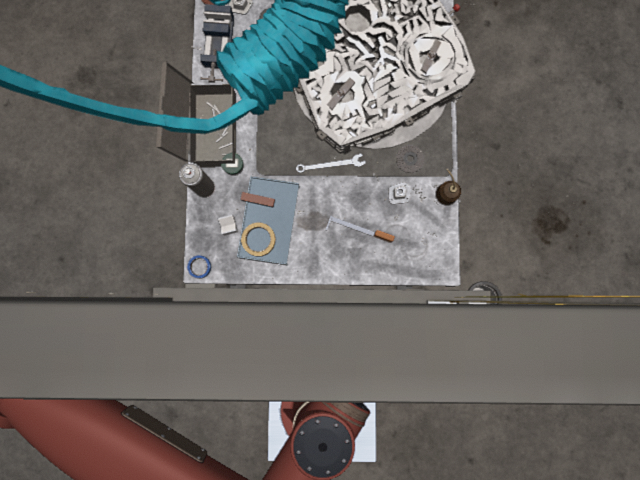

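```bash
cat > h.py <<'E'
import numpy as np, cv2
from plant import robot
class Cam:
    def __init__(s,n):
        c=robot.get_calibration(n); s.f=240/np.tan(np.radians(c['vertical_fov']/2))
        s.K=np.array([[s.f,0,c['cx']],[0,s.f,c['cy']],[0,0,1]]); s.rv=c['rvec'];s.t=np.array(c['tvec']);s.R=cv2.Rodrigues(s.rv)[0]
        s.C=-s.R.T@s.t
    def ray(s,p): 
        d=s.R.T@np.linalg.inv(s.K)@np.array([p[0],p[1],1.]); return d/np.linalg.norm(d)
    def at(s,p,z): d=s.ray(p); return s.C+d*(z-s.C[2])/d[2]
    def proj(s,P): return cv2.projectPoints(np.atleast_2d(np.array(P,float)),s.rv,s.t,s.K,None)[0][:,0]
T=Cam('top');S=Cam('scene')
def tri(pt,ps):
    a,b=T.ray(pt),S.ray(ps); A=np.stack([a,-b],1); x=np.linalg.lstsq(A,S.C-T.C,rcond=None)[0]
    P,Q=T.C+a*x[0],S.C+b*x[1]; return (P+Q)/2,np.linalg.norm(P-Q)
def crop(img,x,y,w,h,k,fn): cv2.imwrite(fn,cv2.resize(img[y:y+h,x:x+w],None,fx=k,fy=k,interpolation=cv2.INTER_CUBIC))
E
python3 - <<'E'
from h import *
print(T.C,S.C)
a=cv2.imread('pics/a_top.png');b=cv2.imread('pics/a_scene.png')
crop(a,180,165,150,110,5,'pics/b1.png');crop(a,315,170,150,110,5,'pics/b2.png')
crop(b,230,180,160,120,5,'pics/b3.png');crop(b,250,260,160,120,5,'pics/b4.png')
print(S.at((445,372),0.047),T.at((155,293),0.047))
E
```

```text
[0.32729448 0.00775267 1.53202634] [0.87876717 1.3128876  1.18898609]
[0.32653163 0.49237339 0.047     ] [0.33470333 0.49897225 0.047     ]
```

View pics/b1.png

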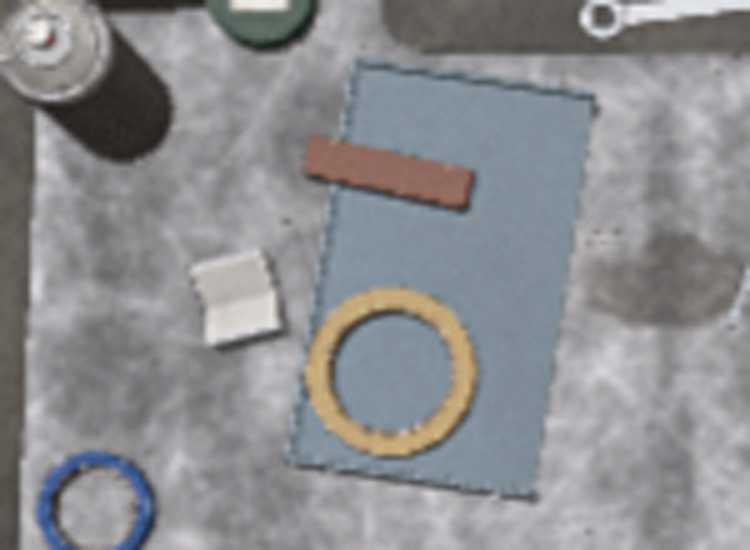

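View pics/b2.png

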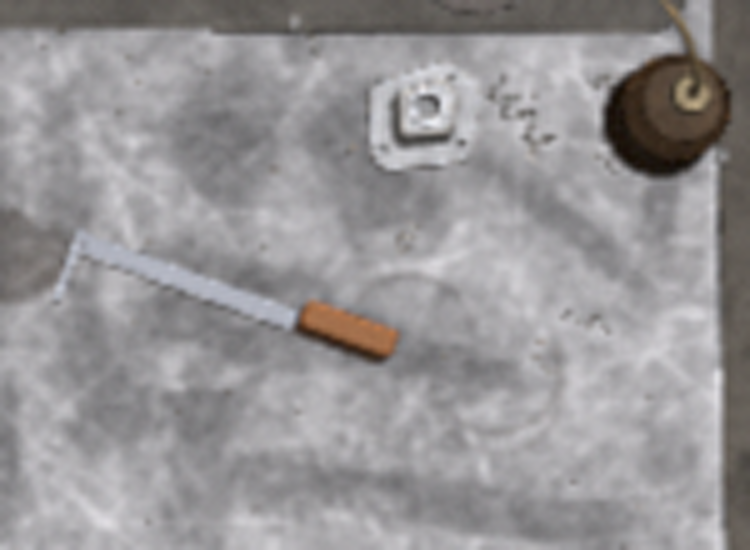

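View pics/b3.png

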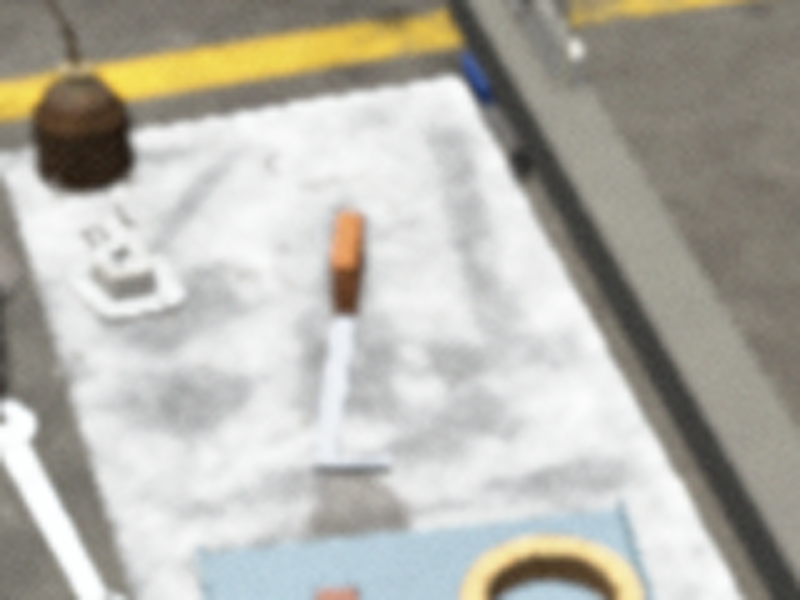

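View pics/b4.png

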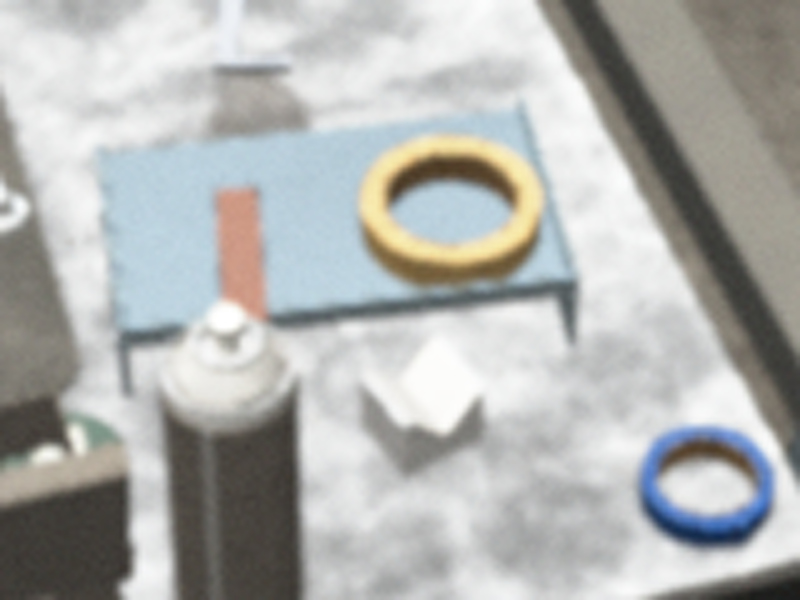

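```bash
cat > fit.py <<'E'
from h import *
from scipy.optimize import least_squares
def R2(a): c,s=np.cos(a),np.sin(a); return np.array([[c,-s,0],[s,c,0],[0,0,1]])
def fit(obs,x0):
    def res(p):
        r=[]
        for cam,P,px in obs:
            W=R2(p[3])@(np.array(P)/1000)+p[:3]; r.append(cam.proj(W)[0]-px)
        return np.ravel(r)
    s=least_squares(res,x0); return s.x,s.fun.reshape(-1,2)
t=lambda x,y,o:(o[0]+x/5,o[1]+y/5)
if __name__=="__main__":
    o1,o2,o3,o4=(180-.4,165-.4),(315-.4,170-.4),(230-.4,180-.4),(250-.4,260-.4)
    sh=[(T,(0,-125,54),t(597,96,o1)),(T,(0,125,54),t(537,499,o1)),(T,(150,125,54),t(290,463,o1)),(T,(150,-125,54),t(358,61,o1)),
     (S,(0,125,54),t(521,103,o4)),(S,(150,125,54),t(577,281,o4)),(S,(150,-125,54),t(118,332,o4)),(S,(0,-125,54),t(99,150,o4)),(S,(150,125,0),t(573,343,o4)),(S,(150,-125,0),t(127,395,o4))]
    for z in (1,):
        x,r=fit(sh,[.5,.1,0,np.pi/2]); print('shelf',x[:3],np.degrees(x[3])); print(r.round(1))
    pr=[(T,(175,-7,10),t(80,233,o2)),(T,(175,41,10),t(55,299,o2)),(T,(30,-7,6),t(302,305,o2)),(T,(30,7,6),t(292,330,o2)),(T,(-30,-9,52),t(399,332,o2)),(T,(-30,9,52),t(388,361,o2)),(T,(30,-9,52),t(313,300,o2)),
     (S,(175,-7,10),t(316,465,o3)),(S,(175,41,10),t(389,465,o3)),(S,(-30,-9,52),t(338,212,o3)),(S,(-30,9,52),t(363,212,o3)),(S,(30,-9,52),t(332,268,o3)),(S,(30,9,52),t(359,268,o3))]
    x,r=fit(pr,[.5,-.15,0,1.2]); print('probe',x[:3],np.degrees(x[3])); print(r.round(1))
    print('casting',T.at(t(417,120,o2),.01),'vblock',T.at(t(238,300,o1),.04))
E
python3 fit.py
```

```text
shelf [ 0.54862703  0.08962226 -0.00570885] 82.08480273603983
[[ 1.2 -1.2]
 [ 0.5 -0.6]
 [ 0.4 -0.7]
 [ 0.3 -1.3]
 [ 1.4 -1. ]
 [ 1.1 -0.2]
 [ 0.6  0.3]
 [-0.1 -1.2]
 [ 1.1  1.3]
 [-0.1  1.7]]
probe [ 0.51425625 -0.18431944 -0.00388364] 70.09497675141029
[[ 0.2 -1.2]
 [-0.2 -0.1]
 [-0.3  0.7]
 [ 0.1 -0.1]
 [ 1.  -0.5]
 [ 1.2 -0.7]
 [-0.7 -1. ]
 [ 0.   0. ]
 [ 1.1  0.5]
 [ 0.6  0.1]
 [ 1.   0.2]
 [ 0.1 -0.1]
 [ 0.3  0. ]]
casting [ 0.64880457 -0.23072554  0.01      ] vblock [0.54260672 0.29210625 0.04      ]
```

```bash
cat >> h.py <<'E'
def rz(a):
    c,s=np.cos(np.radians(a)),np.sin(np.radians(a)); return np.array([[c,-s],[s,c]])
def probe_tcp(o,yaw,z): return [o[0],o[1],z],[180,0,yaw]
E
python3 - <<'E'
from h import *
from fit import *
o1,o2,o3,o4=(180-.4,165-.4),(315-.4,170-.4),(230-.4,180-.4),(250-.4,260-.4)
for r in(.39,.40,.42,.45):
    p=[r*np.cos(np.radians(70.3)),r*np.sin(np.radians(70.3)),.30]
    for yaw in(160.3,70,-110):
        q=robot.ik(p,[180,0,yaw]); print(r,yaw,None if q is None else np.round(q,1))
for p,yaw in (((.514,-.184),70),((.514,-.184),-110),((.626,.01),82),((.626,.01),-98),((.488,.03),82),((.488,.03),-98)):
    for z in (.088,.3):
        q=robot.ik([*p,z],[180,0,yaw]); print(p,z,yaw,None if q is None else np.round(q,1))
E
```

```text
0.39 160.3 [ 50.9 -31.8 -27.5  94.3   0.   70.6]
0.39 70 [ 50.9 -31.8 -27.5  94.3   0.  160.9]
0.39 -110 [ 50.9 -31.8 -27.5  94.3   0.  -19.1]
0.4 160.3 [ 51.4 -29.9 -26.2  93.7   0.   71.1]
0.4 70 [ 51.4 -29.9 -26.2  93.7   0.  161.4]
0.4 -110 [ 51.4 -29.9 -26.2  93.7   0.  -18.6]
0.42 160.3 [ 52.3 -26.1 -23.5  92.6   0.   72. ]
0.42 70 [ 52.3 -26.1 -23.5  92.6   0.  162.3]
0.42 -110 [ 52.3 -26.1 -23.5  92.6   0.  -17.7]
0.45 160.3 [ 53.6 -20.6 -19.3  91.2   0.   73.3]
0.45 70 [ 53.6 -20.6 -19.3  91.2   0.  163.6]
0.45 -110 [ 53.6 -20.6 -19.3  91.2   0.  -16.4]
(0.514, -0.184) 0.088 70 [-33.4   1.2 -22.1  66.7   0.   76.6]
(0.514, -0.184) 0.3 70 [-33.4  -3.5  -4.5  89.1   0.   76.6]
(0.514, -0.184) 0.088 -110 [ -33.4    1.2  -22.1   66.7    0.  -103.4]
(0.514, -0.184) 0.3 -110 [ -33.4   -3.5   -4.5   89.1    0.  -103.4]
(0.626, 0.01) 0.088 82 [-11.   14.7  -7.4  67.9   0.   87. ]
(0.626, 0.01) 0.3 82 [-11.   10.5  10.2  89.6   0.   87. ]
(0.626, 0.01) 0.088 -98 [-11.   14.7  -7.4  67.9   0.  -93. ]
(0.626, 0.01) 0.3 -98 [-11.   10.5  10.2  89.6   0.  -93. ]
(0.488, 0.03) 0.088 82 [-11.9  -9.1 -32.   67.2   0.   86.1]
(0.488, 0.03) 0.3 82 [-11.9 -13.6 -13.6  90.    0.   86.1]
(0.488, 0.03) 0.088 -98 [-11.9  -9.1 -32.   67.2   0.  -93.9]
(0.488, 0.03) 0.3 -98 [-11.9 -13.6 -13.6  90.    0.  -93.9]
```

```bash
cat > step1.py <<'E'
from h import *
robot.goto_joints([50.9,-31.8,-27.5,94.3,0,76.6])
robot.goto_joints([-33.4,-31.8,-27.5,94.3,0,76.6])
s=robot.observe();print(s['time'],s['tool_pos'])
robot.move_pose([.516,-.186,.19],[180,0,70.1])
s=robot.observe();print(s['time'],s['tool_pos'],s['tcp_rot'],s['ft_force'])
cv2.imwrite('pics/c_top.png',robot.grab_frame('top'));cv2.imwrite('pics/c_scene.png',robot.grab_frame('scene'))
a=cv2.imread('pics/c_top.png');b=cv2.imread('pics/c_scene.png')
crop(a,315,140,160,150,3.5,'pics/c1.png');crop(b,220,130,160,150,3.5,'pics/c2.png')
E
python3 - <<'E'
from fit import *
def fitz(obs,x0):
    def res(p):
        return np.ravel([cam.proj(R2(p[2])@(np.array(P)/1000)+[p[0],p[1],0])[0]-px for cam,P,px in obs])
    s=least_squares(res,x0);return s.x,s.fun.reshape(-1,2)
src=open('fit.py').read().split('if __name__')[1].split('\n')
o1,o2,o3,o4=(180-.4,165-.4),(315-.4,170-.4),(230-.4,180-.4),(250-.4,260-.4)
sh=[(T,(0,-125,54),t(597,96,o1)),(T,(0,125,54),t(537,499,o1)),(T,(150,125,54),t(290,463,o1)),(T,(150,-125,54),t(358,61,o1)),
     (S,(0,125,54),t(521,103,o4)),(S,(150,125,54),t(577,281,o4)),(S,(150,-125,54),t(118,332,o4)),(S,(0,-125,54),t(99,150,o4))]
pr=[(T,(175,-7,10),t(80,233,o2)),(T,(175,41,10),t(55,299,o2)),(T,(30,-7,6),t(302,305,o2)),(T,(30,7,6),t(292,330,o2)),(T,(-30,-9,52),t(399,332,o2)),(T,(-30,9,52),t(388,361,o2)),(T,(30,-9,52),t(313,300,o2)),
     (S,(175,-7,10),t(316,465,o3)),(S,(175,41,10),t(389,465,o3)),(S,(-30,-9,52),t(338,212,o3)),(S,(-30,9,52),t(363,212,o3)),(S,(30,-9,52),t(332,268,o3)),(S,(30,9,52),t(359,268,o3))]
for n,o,x0 in(('sh',sh,[.55,.09,1.4]),('pr',pr,[.51,-.18,1.2])):
    for k in(o,[a for a in o if a[0] is T],[a for a in o if a[0] is S]):
        x,r=fitz(k,x0);print(n,x[:2],np.degrees(x[2]),np.abs(r).max())
E
python3 step1.py
```

```text
sh [0.54889233 0.09253735] 82.18016327660011 1.9402339814046172
sh [0.54498968 0.09070463] 82.20188385033637 0.625022421335018
sh [0.55264298 0.0963565 ] 82.09342427000493 1.1098314787939216
pr [ 0.51422239 -0.18295519] 70.06928218895922 1.4574104238892858
pr [ 0.51245768 -0.18339479] 70.0594641384096 1.0771971817141264
pr [ 0.51703382 -0.18071333] 70.2649370264082 0.6741119401662559
2.8833 [ 0.3786802  -0.09371746  0.30006076]
3.6917 [ 0.51585109 -0.18517131  0.19069688] [-1.79986789e+02 -7.03669480e-03  7.01624807e+01] [-0.09860952  1.00499718  0.26281417]
```

View pics/c1.png

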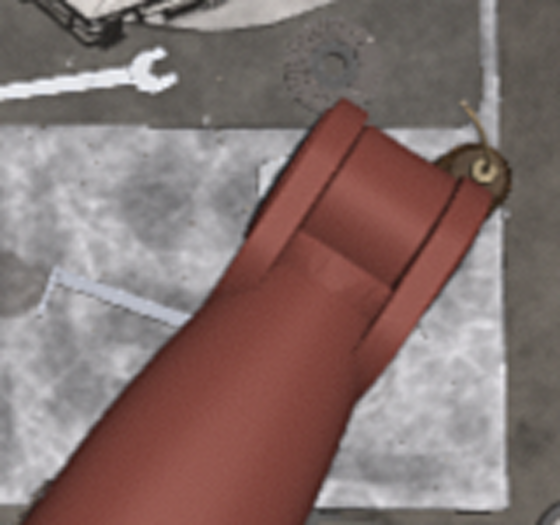

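View pics/c2.png

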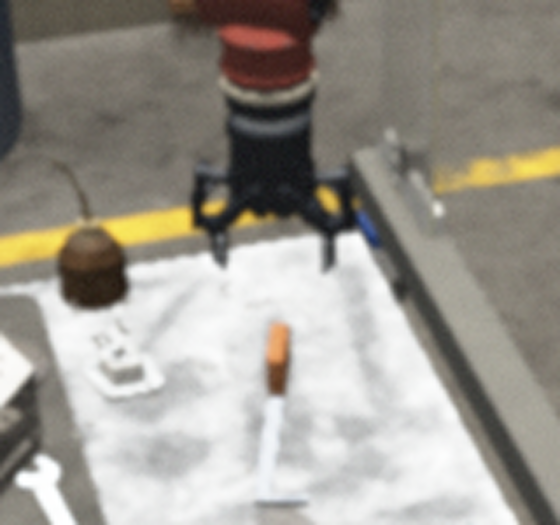

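```bash
python3 - <<'E'
from h import *
robot.move_pose([.5145,-.184,.14],[180,0,70.1])
print(robot.line_to([.5145,-.184,.087],vel=.06,guard=6))
s=robot.observe();print(s['time'],s['tool_pos'],s['ft_force'])
robot.set_gripper(0.0)
s=robot.observe();print(s['time'],s['tool_pos'],s['ft_force'],s['gripper_width'])
robot.line_to([.5145,-.184,.097],vel=.05)
robot.pause(.3)
s=robot.observe();print(s['time'],s['tool_pos'],s['ft_force'],s['torque'],s['gripper_width'])
a=robot.grab_frame('top');b=robot.grab_frame('scene')
cv2.imwrite('pics/d_top.png',a);cv2.imwrite('pics/d_scene.png',b)
crop(b,250,180,100,110,6,'pics/d2.png')
E
```

```text
False
5.1417 [ 0.51472347 -0.18415826  0.0873996 ] [0.08462579 0.358677   0.24584574]
5.7667 [ 0.51467536 -0.18413745  0.08722226] [0.62178712 0.27696395 1.71025844] 0.016875580918671355
6.4167 [ 0.51437578 -0.18391961  0.0967847 ] [ 0.44905342 -0.45475643 -1.68794187] [-0.00664877  0.02593735  0.01694979] 0.01772785249914274
```

View pics/d2.png

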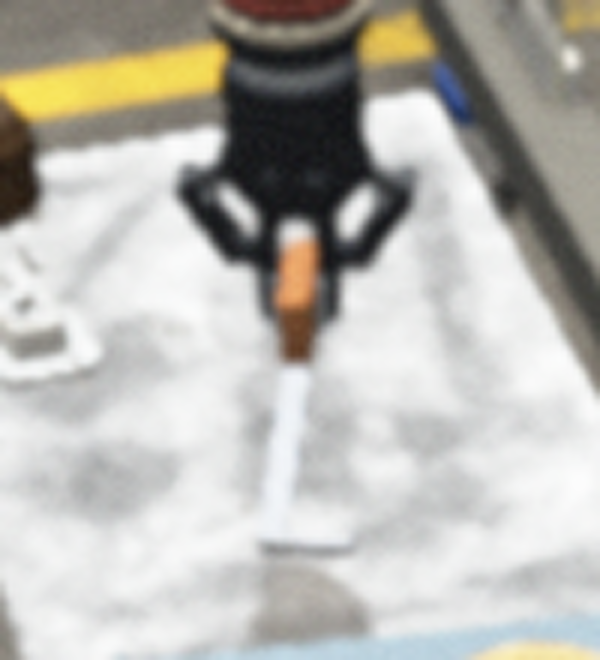

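```bash
cat > sf.py <<'E'
from h import *
O=np.array([.549,.0925]);YAW=82.15
def W(x,y): return O+rz(YAW)@np.array([x,y])/1000
E
python3 - <<'E'
from sf import *
p=W(-200,-88)
robot.line_to([*p,.100],vel=.12,rotation=[180,0,YAW])
robot.line_to([*p,.0905],vel=.05)
robot.pause(.3)
s=robot.observe();print(s['time'],p,s['tool_pos'],s['tcp_rot'],s['ft_force'])
a=robot.grab_frame('top');b=robot.grab_frame('scene')
cv2.imwrite('pics/e_top.png',a);cv2.imwrite('pics/e_scene.png',b)
crop(a,220,160,150,110,5,'pics/e1.png');crop(b,255,200,130,130,5,'pics/e2.png')
E
```

```text
8.2667 [ 0.60885933 -0.11764486] [ 0.60898765 -0.11767232  0.09069428] [1.79981808e+02 6.07332236e-03 8.21509793e+01] [ 0.40189449  0.02219417 -1.3291256 ]
```

View pics/e1.png

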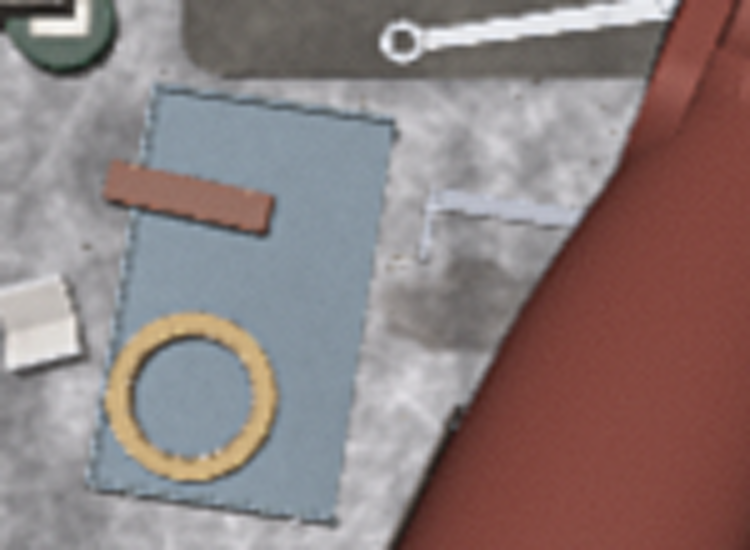

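View pics/e2.png

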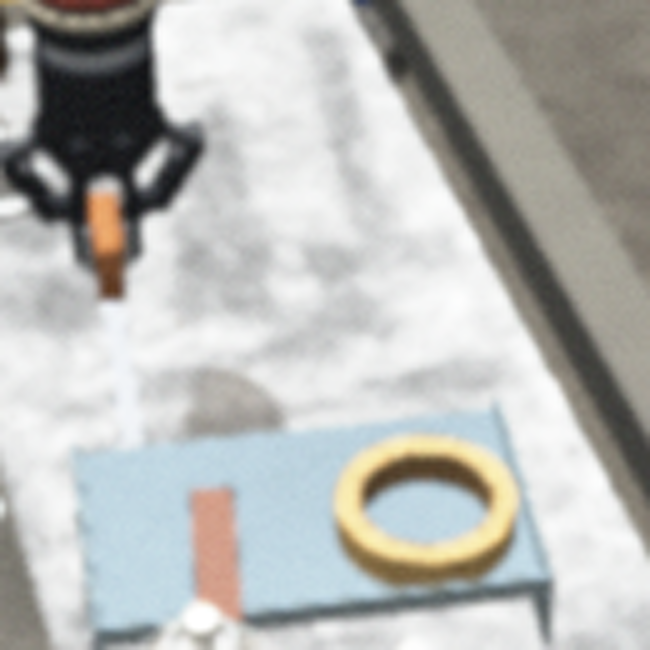

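```bash
python3 - <<'E'
from sf import *
o=(219.6,159.6)
P=lambda x,y,z:T.at((o[0]+x/5,o[1]+y/5),z/1000)[:2]
A,B=P(396,120,54),P(335,523,54); C=P(156,86,54);D=P(89,489,54)
d=A-B; print('shelf front A,B',A,B,np.linalg.norm(d), 'mid',(A+B)/2,'yaw',np.degrees(np.arctan2(*(d)[::-1]))+90, 'rear yaw',np.degrees(np.arctan2(*(C-D)[::-1]))+90,np.linalg.norm(C-D))
m=(A+B)/2; y=-d/np.linalg.norm(d); x=np.array([-y[1],y[0]])*-1
x=np.array([y[1],-y[0]])
for n,p in(('corner',P(430,190,13)),('tip',P(420,262,13)),('bar far',P(580,205,9)),('bar near',P(575,223,9)),('barN2',P(442,208,9))):
    v=p-m; print(n,p,'shelf',v@x*1000,v@y*1000)
print('expected corner shelf', -200+175,-88-7,'tip',-25,-88+41)
E
```

```text
shelf front A,B [0.66786899 0.07623121] [0.42320455 0.10916448] 0.24687099465249804 mid [0.54553677 0.09269784] yaw 82.33373119443611 rear yaw 82.16101191230591 0.24785602471696816
corner [0.63317554 0.05642443] shelf -24.257949773931664 -91.69441923983085
tip [0.58785242 0.06206479] shelf -24.714223880574984 -46.02396225099033
bar far [ 0.62527191 -0.03681547] shelf -117.71882851129074 -96.29989226204935
bar near [ 0.613887   -0.03376671] shelf -116.21609554563935 -84.61002952309336
barN2 [0.62266592 0.04895513] shelf -33.06249577098121 -82.27516761187046
expected corner shelf -25 -95 tip -25 -47
```

```bash
cat >> sf.py <<'E'
ex=rz(YAW)@np.array([1,0]); ey=rz(YAW)@np.array([0,1])
def F(n=4):
    f=[]
    for _ in range(n):
        f.append(robot.observe()['ft_force']); robot.pause(.02)
    f=np.mean(f,0); return np.array([f[:2]@ex,f[:2]@ey,f[2]])
def pos():
    p=robot.observe()['tool_pos']; v=rz(YAW).T@(p[:2]-O)*1000; return np.array([v[0],v[1],p[2]*1000])
Z=.0905
def go(x,y,vel=.05,guard=None,z=Z): return robot.line_to([*W(x,y),z],vel=vel,guard=guard)
E
python3 - <<'E'
from sf import *
go(-200,-94); robot.pause(.2); print(F())
print(go(-84,-94,vel=.06,guard=4)); robot.pause(.3); f0=F(8); print('base',pos(),f0)
g=go(-50,-94,vel=.012,guard=2.0); p=pos(); robot.pause(.2); f=F(8)
print(g,p,pos(),f-f0,robot.observe()['time'])
np.save('f0.npy',f0)
E
```

```text
[ 0.33021873 -0.32250083 -1.45645874]
False
base [-84.02343375 -93.99620295  90.50358896] [-0.12008444  0.07789237 -1.78176928]
True [-62.20357973 -93.76447372  89.99368652] [-62.31023005 -93.2216266   89.18731226] [-2.17497352 -1.13066383  0.77646169] 13.4917
```

```bash
cat > sweep.py <<'E'
from sf import *
import sys
def sweep(y0,y1,x,step=8,target=2.5):
    f0=np.load('f0.npy'); y=y0
    while y<y1-1e-6:
        y=min(y+step,y1)
        g=go(x,y,vel=.04,guard=5); robot.pause(.03); f=F(4)-f0; p=pos(); tq=robot.observe()['torque'][2]
        print(g,p.round(1),'N',f.round(2),'tz',round(tq,2),'x',round(x,2),flush=True)
        if g and -f[0]>6: x-=1.5
        x+=np.clip(.45*(target+f[0]),-1,1)
    return x
if __name__=="__main__":
    x=sweep(float(sys.argv[1]),float(sys.argv[2]),float(sys.argv[3])); print('x',x,robot.observe()['time'])
E
python3 sweep.py -93.5 -62 -62.2
```

```text
False [-62.1 -85.1  90.3] N [-2.33  0.22 -0.  ] tz 0.23 x -62.2
False [-62.1 -77.3  90.5] N [-2.78  0.2  -0.19] tz 0.11 x -62.12
False [-62.2 -69.3  90.4] N [-3.03 -0.16 -0.42] tz 0.09 x -62.25
False [-62.4 -61.8  90.4] N [-1.94  0.67  0.12] tz 0.16 x -62.49
x -62.23291213086918 15.2833
```

```bash
python3 sweep.py -62 50 -62.25
```

```text
False [-62.2 -53.8  90.4] N [-2.17  0.45  0.06] tz 0.11 x -62.25
False [-62.1 -45.8  90.5] N [-2.42  0.09  0.29] tz 0.15 x -62.1
False [-62.  -37.8  90.4] N [-2.42  0.32  0.  ] tz 0.06 x -62.06
False [-62.  -29.8  90.5] N [-2.42  0.39 -0.16] tz 0.1 x -62.03
False [-62.  -21.8  90.4] N [-2.69  0.15  0.03] tz 0.13 x -61.99
False [-62.  -13.8  90.4] N [-2.84 -0.01 -0.01] tz 0.18 x -62.07
False [-62.2  -5.8  90.4] N [-2.77 -0.37 -0.19] tz 0.16 x -62.23
False [-62.3   2.2  90.4] N [-2.62  0.2   0.53] tz 0.15 x -62.35
False [-62.3  10.2  90.4] N [-1.94  0.35  0.22] tz 0.22 x -62.4
False [-62.2  18.2  90.5] N [-2.79 -0.18 -0.45] tz 0.12 x -62.15
False [-62.2  26.2  90.4] N [-2.01  0.36  0.31] tz 0.17 x -62.28
False [-62.1  34.2  90.5] N [-2.73  0.33  0.01] tz 0.13 x -62.06
False [-62.1  42.2  90.4] N [-2.25  0.49  0.3 ] tz 0.1 x -62.16
False [-62.   50.2  90.5] N [-3.14 -0.06 -0.57] tz 0.09 x -62.05
x -62.332685960999164 21.5833
```

```bash
python3 - <<'E'
from sf import *
f0=np.load('f0.npy')
print('N at stop',(F(6)-f0).round(2))
go(-64,50.2,vel=.02,z=.0885)
g=go(-205,50.2,vel=.05,guard=5,z=.0885); robot.pause(.3)
print(g,pos(),(F()-f0).round(2),robot.observe()['time'])
a=robot.grab_frame('top');b=robot.grab_frame('scene')
cv2.imwrite('pics/f_top.png',a);cv2.imwrite('pics/f_scene.png',b)
crop(a,220,160,150,110,5,'pics/f1.png');crop(b,255,200,130,130,5,'pics/f2.png')
E
```

```text
N at stop [-2.61  0.21  0.2 ]
False [-204.95978738   50.19044595   88.51719454] [ 0.8  -0.62 -0.11] 25.3083
```

View pics/f1.png

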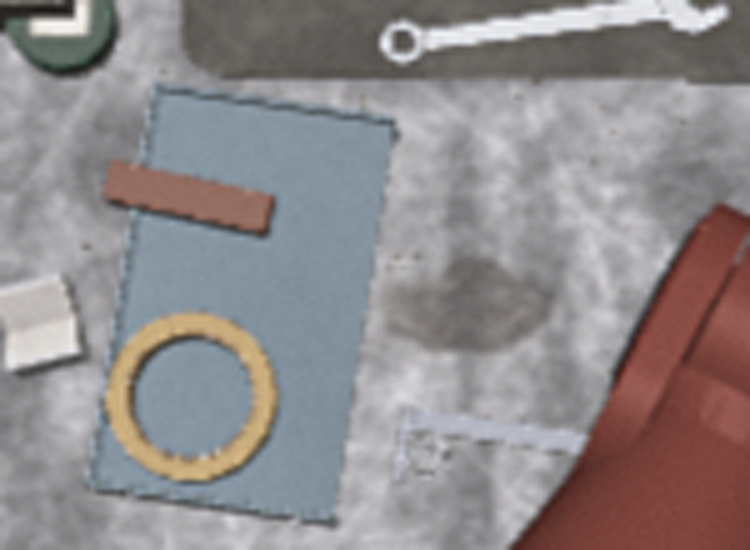

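View pics/f2.png

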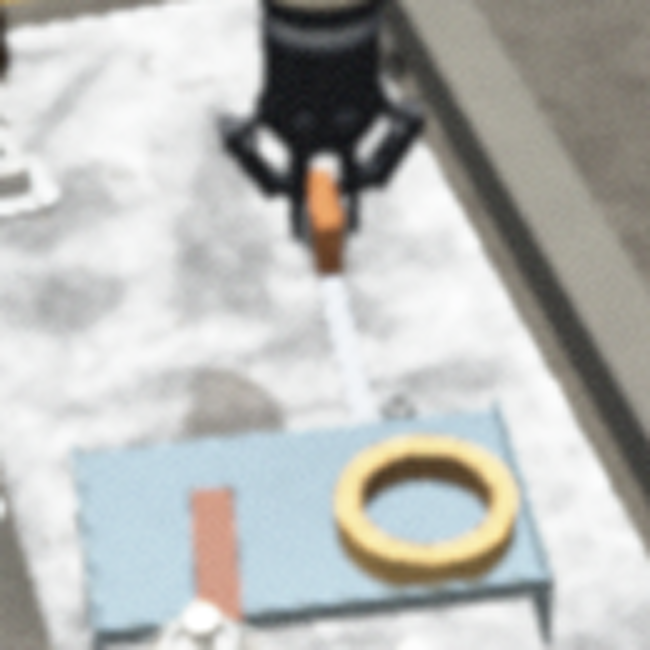

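```bash
python3 - <<'E'
from sf import *
f0=np.load('f0.npy')
go(-225,50.2,vel=.05,z=.0885); robot.pause(.2)
go(-217,49.5,vel=.03,z=.0885)
go(-217,-40,vel=.06,z=.0895)
go(-222,-40,vel=.06,z=.0895); robot.pause(.3); fb=F()
g=go(-222,-40,vel=.015,guard=2.5,z=.0868); robot.pause(.2)
print(g,pos(),(F()-fb).round(2),robot.observe()['time'])
a=robot.grab_frame('top');b=robot.grab_frame('scene')
cv2.imwrite('pics/g_top.png',a);cv2.imwrite('pics/g_scene.png',b)
crop(a,220,160,160,120,5,'pics/g1.png');crop(b,250,190,130,130,5,'pics/g2.png')
E
```

```text
True [-222.07116769  -40.27851153   87.24233154] [-0.65  0.42  7.26] 29.3417
```

View pics/g1.png

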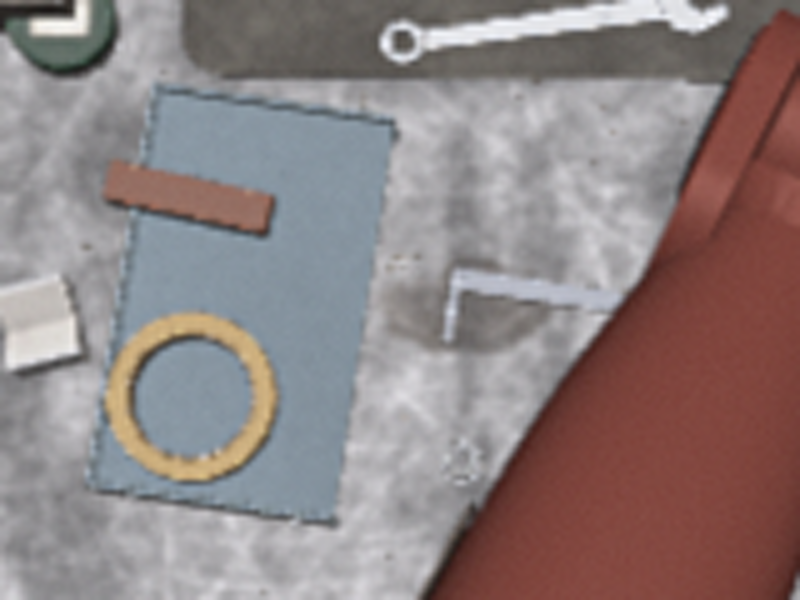

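View pics/g2.png

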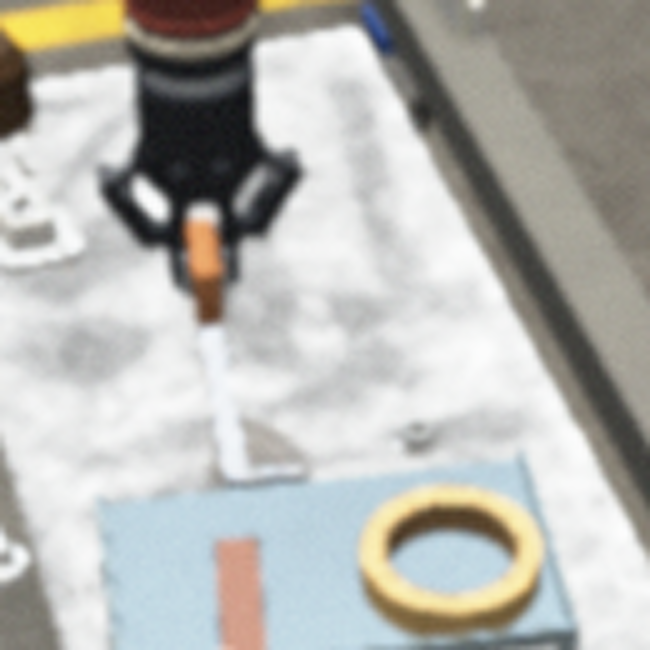

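```bash
python3 - <<'E'
from sf import *
robot.set_gripper(.06); robot.pause(.3)
p=robot.observe()['tool_pos']
robot.line_to([p[0],p[1],.25],vel=.08)
s=robot.observe();print(s['time'],s['tool_pos'],s['ft_force'],s['gripper_width'])
robot.move_pose([.42,-.15,.30],[180,0,YAW]); robot.pause(.3)
a=robot.grab_frame('top');b=robot.grab_frame('scene')
cv2.imwrite('pics/h_top.png',a);cv2.imwrite('pics/h_scene.png',b)
crop(a,180,160,260,120,3,'pics/h1.png');crop(b,220,170,160,200,3,'pics/h2.png'); print(robot.observe()['time'])
E
```

```text
32.425 [ 0.55773378 -0.13260187  0.24962814] [ 0.09086168  0.25409948 -0.02021273] 0.060172760995057355
33.4667
```

View pics/h1.png

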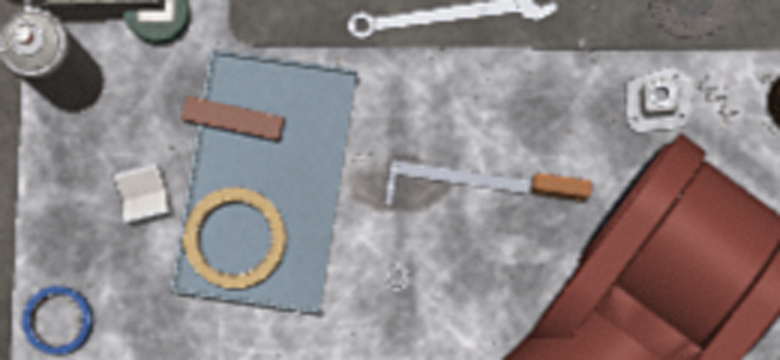

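View pics/h2.png

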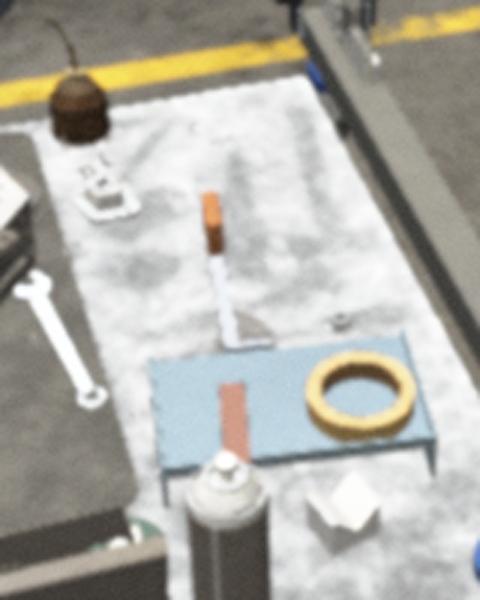

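```bash
python3 - <<'E'
from sf import *
n,d=tri((179.7+397/3,159.7+278/3),(219.7+341/3,169.7+321/3)); print(n,d,(rz(YAW).T@(n[:2]-O)*1000))
a=cv2.imread('pics/a_top.png');b=cv2.imread('pics/h_top.png')
for r in((200,205,45,40),(385,175,30,35)): x,y,w,h=r; print(np.abs(a[y:y+h,x:x+w].astype(int)-b[y:y+h,x:x+w]).mean())
robot.job_done()
E
```

```text
[0.46562699 0.03389626 0.00666693] 0.00482567872589194 [-69.44165942  74.58761918]
4.636666666666667
8.382222222222222
the job is handed in; nothing more can be done
```

The nut is out on the open bench and the probe lies flat, clear of both nut and shelf. The job was handed in at about 33.5 s of the 59 s allowed.

- **Feeling the stop:** I took the probe by its handle, reached in on the nut's -y side and felt the stop at about 2 N. By the arm's position its face is about 112 mm behind the shelf's front edge.
- **Sweeping:** I swept the hook along the stop at 1.9 to 3.1 N, well under the 10 N limit. The nut could not be seen under the shelf, and its drag was too small to feel. I therefore swept far enough to get behind it anywhere in the stated range, so the bar probably pushed it sideways a little.
- **Dragging out and laying down:** I drew the nut out, freed the hook sideways and laid the probe down. The probe touched the bench with about 7 N on lowering. I then opened the gripper and lifted away.

**Last checks:**
- From two views the nut's centre is about 69 mm in front of the shelf edge. The two lines of sight missed each other by 5 mm, about the disagreement I saw between the cameras throughout.
- The hook end lies about 45 mm in front of the shelf and more than 50 mm from the nut.
- By eye, the V-block and casting look unmoved. A crude picture comparison of their areas showed small differences (4.6 and 8.4 grey levels); I did not trace the casting's larger figure.
- After the lift, the wrist force was close to zero and the gripper was touching nothing.

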